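# Fit the washed cone on the citrus juicer and hold it down on its start switch

## Task

The unplugged citrus juicer has been failing to start, so please fit its large cone from the draining board: set it on the drive shaft, turn it under light pressure until the splines mesh and slide it fully home, without forcing it. Then press the cone straight down on the sprung shaft past the start switch, and finish like that, the cone still gripped and held pressed down and still while I test the switch. Leave the small cone and the other things where they are.

Things in the scene. Friction and masses are not known exactly. Their poses are not given: they have to be found in the camera images.
- large_cone_center (a point): Large white plastic reamer cone with upright ridges, about 70 g, loose, standing upright on the draining board's ribs (5 mm above the worktop). 60 mm tall: flange 64 mm across, 4 mm thick at the foot; upright ridged wall 47 to 48 mm across from 4 to 40 mm up (grip here); dome above. This point: on its axis, 30 mm above its underside; z up along the cone.
- large_cone_base (a point): Centre of the large cone's underside, 30 mm below its centre point, same axes. A bore 27 mm across runs 40 mm up from here; inside it, from the foot to 16 mm up, six splines 3.6 mm wide stand in to a radius of 9.2 mm, every 60 degrees, the first 30 degrees from its x axis.
- small_cone_center (a point): Small reamer cone, same white plastic, loose: 44 mm tall, flange 46 mm across, ridged part about 37 mm across, narrowing upwards. It stands upright on the same draining board, to the left or right of the large one; to be left alone. The point is on its axis, 22 mm up.
- juicer: Electric citrus juicer, stands fast on the worktop: round steel housing, black bowl 156 mm across on top, short spout to its own +x, loop handle on its +y side reaching 112 mm from the axis. Origin: centre of its underside, z up. Bowl rim 140 mm above the worktop; in it a flat white strainer, top at 119 mm; the drive shaft stands up in the middle.
- shaft_seat (a point): Centre of the shaft's seat, on the juicer's axis, 130 mm above the worktop when up (goes down with the shaft): flat top of a collar 36 mm across, on which the fully home cone's underside rests. Six ribs (splines) 3.6 mm wide, 24 mm across their tops, on a core 16 mm across, rise 18 mm above it. Its axes are the juicer's, not the ribs': the shaft has stopped at an unknown angle; look or feel.
- shaft_tip (a point): Tip of the shaft, 28 mm above the seat: above the ribs a nose 15 mm across tapers to 6 mm and centres the cone's bore. An unmeshed cone stands on the rib tops, underside 18 mm above the seat; it slides down when turned to within about 9 degrees of a meshing angle (one every 60 degrees). The shaft is polished steel; the motor's gear holds it (0.1 N m to turn it), so it stays put under light turning.
- start_plunger (a joint): How far the drive shaft is pressed down, m: 0 up, 0.008 at the bottom stop; the start switch is made when it is more than 0.004 down. Sprung: about 4 N starts it moving, about 7 N at 0.004, 10 N at 0.008. It springs back up when let go. Pressing an unmeshed cone pushes it down too.
- mug: White mug, 92 mm tall, 82 mm across, standing on the worktop beyond the draining board; origin at the centre of its underside. To be left alone.
- soap_bottle: Washing-up liquid bottle, blue with a red cap, 208 mm tall, 62 mm across, standing on the worktop beyond the juicer; origin at the centre of its underside. To be left alone.
- dish_brush: White dish brush, 230 mm long, 50 mm across its round head, lying bristles down on the worktop beyond the draining board; origin under its middle. To be left alone.
There are look-alikes about, which are no part of the job. Leave any blue or purple look-alike of the part that bears large_cone_center alone.

How it is judged:
By the outcome, as a careful person would: the job done as asked, in the order asked, and still so for the second after the job is handed in, while the arm keeps its last pose, push and grip.
It also fails if it takes over 54 s, if anything falls off the work surface, if the arm or the gripper's body presses on something with over 40 N, if the wrist force passes 120 N, or if a joint passes its speed limit or range.

## Robot

A 6-joint arm with a two-finger parallel gripper is mounted at the origin on the work surface. World frame = base frame: x ahead of the robot, y to its left, z up, the work surface at z = 0. Lengths are in mm, angles in rad, forces in N, time in s.
With the tool pointing down it reaches from about 350 to 775 mm from the base axis. Payload 7.3 kg.
Tool frame: the origin (TCP) lies at the very end of the fingers, on their centre line; the grasp point (between the pads) lies 19 mm behind it; z points along the fingers, y is the line along which they close (so a half turn about z gives the same grasp; the last joint's range is limited). The gripper opens to 92 mm and grips with 3 to 60 N. Pads are 19 mm wide; open, the fingers measure 130 mm over their backs; the gripper's body (75 mm by 190 mm) begins 47 mm behind the grasp point.
Start: joints at [1.03, 0.342, 1.524, -0, 1.275, -0.146], TCP at [201.915, 484.639, 226.741] pointing down, gripper open.
Joint ranges: [-2.53, 2.53], [-0.77, 2.02], [0.04, 2.7], [-1, 4.14], [0.28, 2.66], [-3.11, 3.11]. Speed limits (rad/s): [2.57, 2.57, 3.14, 3.14, 3.14, 3.14].

## Interface

Orientations are given as [roll, pitch, yaw] about the fixed x, y, z axes, in that order (R = Rz(yaw) Ry(pitch) Rx(roll)).
In Python, from plant import bot gives the robot as it stands.
- The arm moves only by the tool send_rows, never from a script. Its argument "rows" is a list of rows, each an object of numbers: "x", "y", "z": the shift along the tool's x, y, z in units of 0.2 m (1.0 is 0.2 m); "ax", "ay", "az": the turn, a rotation vector about the tool's x, y, z in units of 60 degrees (1.0 is 60 degrees); "jaw": the opening, from -1 (shut) to 1 (fully open), so that 0 is half open. In form: [{"x": .., "y": .., "z": .., "ax": .., "ay": .., "az": .., "jaw": ..}, ...]. A call has exactly 10 rows; each row is the pose to reach, as a shift and turn from the pose commanded when the call began, along the tool's axes at that moment; what a row does not reach only later rows make up. A row lasts 1/8 s, in which the tool goes at most 62.5 mm and 10.7 degrees, less where a joint would pass 70% of its speed; a pose out of reach is approached as far as the arm can. A call with a number of a shift or a turn outside -1 to 1 is refused whole. A call with a gripper value outside its range is refused whole. The fingers move at their own pace and stop on an object; the grip force is fixed at half the most. Time passes only in rows, so rows that repeat a pose let the fingers close, or fill a call up. It gives the time, the measured TCP pose, the force, the opening and the grip force at its end, in the units of the state.
- bot.get_obs(): the state, without advancing time (a new reading comes with each control period).
- bot.capture(name): name is "side" or "top"; returns (picture, depth): 384x512x3 uint8, red, green, blue; 384x512 float32, mm along the optical axis (not along the pixel's ray), 0 where there is no reading.
- bot.camera_model(name): a dict with "vertical_fov" (degrees; the focal length in pixels is half the picture's height over the tangent of half this angle, whatever the lens; pixels are square), "cx", "cy" (the principal point, pixels), "k1" (the pictures are not rectified: a ray, as slopes to the right and down, at radius r is drawn at 1 + k1 r^2 times it, then the intrinsics apply), "R" (3x3) and "t" (3): a world point X has camera coordinates R X + t. Camera axes: x right, y down, z forward; pixel columns grow to the right and rows downward; lengths in mm; the calibration is good to about 2 mm. A picture is of the moment at which its call begins. camera_model takes no time and is no camera call.
- bot.close_job(): hands the job in; it is judged then, once.
The state is a dict: "time": time; "joint_positions": joint angles; "dq": joint speeds; "tau": joint torques, N m; "tool_pos": TCP position; "tcp_rot": TCP orientation; "contact_force": force on the tool from outside, world axes, zero at the start; "moment": the same for the moment, N m; "grip_width": finger opening in mm; "finger_force": force on a finger pad.
Only numpy, scipy, OpenCV 4.12 (cv2) and the standard library are available. Lean on these libraries where they do the work, as an engineer would, in place of code of your own. Each camera call takes 0.05 s, during which the arm holds its last target. There are 200 camera calls.

## Working session

There is one attempt and no reset: what is moved stays moved. The work goes in short steps, Python scripts to look and compute and a tool call to move; the robot and the scene stay as the last step left them, time stands still between calls to the robot, and variables do not carry over. Pictures are saved under pics/ and viewed, at most 10 in all, crops included, and the job is handed in when it is done.

Besides the shell and the picture viewer there is one more tool, called after "Emit:" as name([rows], argument=value, ...), one row to a line, values as JSON. send_rows: Moves the arm, as the interface text tells. Its arguments: {"type":"object","properties":{"rows":{"type":"array","items":{"type":"object","properties":{"x":{"type":"number","minimum":-1,"maximum":1},"y":{"type":"number","minimum":-1,"maximum":1},"z":{"type":"number","minimum":-1,"maximum":1},"ax":{"type":"number","minimum":-1,"maximum":1},"ay":{"type":"number","minimum":-1,"maximum":1},"az":{"type":"number","minimum":-1,"maximum":1},"jaw":{"type":"number"}}}}},"required":["rows"]}

```bash
mkdir -p pics
cat > h.py <<'E'
import numpy as np, cv2
from plant import bot
def cap(n):
    im,d=bot.capture(n); np.savez(f'{n}.npz',im=im,d=d); return im,d
def K(m):
    f=192/np.tan(np.radians(m['vertical_fov'])/2); return f,m['cx'],m['cy'],m['k1'],np.array(m['R']),np.array(m['t'])
def world(n,d):
    f,cx,cy,k1,R,t=K(bot.camera_model(n))
    v,u=np.mgrid[0:384,0:512].astype(float); p=np.stack([(u-cx)/f,(v-cy)/f],-1); q=p.copy()
    for _ in range(10): q=p/(1+k1*(q**2).sum(-1,keepdims=True))
    c=np.concatenate([q,np.ones(q.shape[:2]+(1,))],-1)*d[...,None]
    return (c-t)@R
def proj(n,X):
    f,cx,cy,k1,R,t=K(bot.camera_model(n)); c=np.atleast_2d(X)@R.T+t; q=c[:,:2]/c[:,2:]; q=q*(1+k1*(q**2).sum(1,keepdims=True)); return q*f+[cx,cy]
E
python3 - <<'E'
from h import *
a,_=cap('top');b,_=cap('side')
cv2.imwrite('pics/top.png',a[...,::-1]);cv2.imwrite('pics/side.png',b[...,::-1])
for n in('top','side'):
    m=bot.camera_model(n);print(n,m['vertical_fov'],-np.array(m['R']).T@m['t'],np.round(m['R'],2).tolist())
print(bot.get_obs())
E
```

```text
top 55.72623227362748 [ 282.55089395    4.65261438 1140.38299267] [[0.02, -1.0, 0.01], [-0.98, -0.02, -0.2], [0.2, -0.0, -0.98]]
side 53.22073412345226 [357.30966115 909.22831516 693.93234447] [[-0.99, -0.16, -0.01], [-0.07, 0.51, -0.86], [0.14, -0.84, -0.52]]
{'time': 0.1, 'joint_positions': array([ 1.03000231e+00,  3.42608413e-01,  1.52488434e+00,  1.06449654e-06,
        1.27539292e+00, -1.45981471e-01]), 'dq': array([-0.00091298, -0.001365  , -0.00233817, -0.00066425, -0.00127046,
       -0.00015147]), 'tau': array([ 7.58452443e-04, -4.32003736e+01, -2.44693959e+01,  7.18017155e-02,
        5.26141527e-02, -4.05650894e-05]), 'tool_pos': array([201.72467391, 484.32547524, 226.15058937]), 'tcp_rot': array([-3.14031353e+00, -1.89095517e-04,  2.74677968e+00]), 'contact_force': array([-0.0111722 , -0.06395279, -0.15176272]), 'moment': array([ 0.04541649,  0.10345082, -0.01421533]), 'finger_force': 0.0, 'grip_width': 91.90053883316806}
```

View pics/top.png

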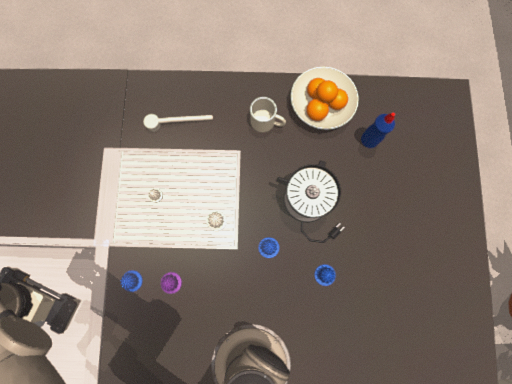

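View pics/side.png

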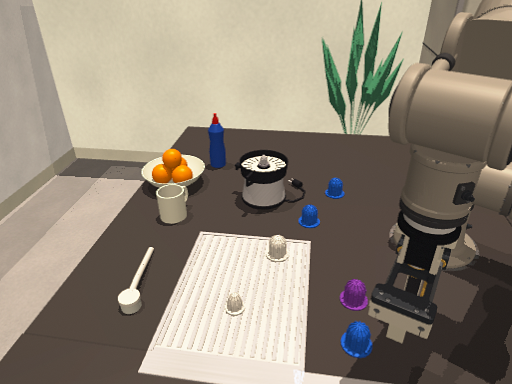

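Candidates: the white cone at top (216,220) is the large one, since it is bigger. The white one at (155,195) is the small one. The blue ones at (131,281), (269,247) and (325,275) and the purple one at (171,283) are look-alikes. I'll confirm this in a crop and measure.

Run:
```python
from h import *
T=np.load('top.npz');S=np.load('side.npz')
def crop(im,u,v,r,s): return cv2.resize(im[v-r:v+r,u-r:u+r],(s,s),interpolation=cv2.INTER_CUBIC)
a=np.hstack([crop(T['im'],186,208,48,390),crop(T['im'],312,191,32,390)])
cv2.imwrite('pics/c1.png',a[...,::-1])
Wt=world('top',T['d']);Ws=world('side',S['d'])
for n,W,im in(('top',Wt,T['im']),('side',Ws,S['im'])):
    for nm,u,v,r in(('large',216,220,14),('small',155,195,12),('jui',313,191,32)) if n=='top' else (('large',278,247,18),('small',234,303,14),('jui',264,172,30)):
        P=W[v-r:v+r,u-r:u+r].reshape(-1,3); z=P[:,2]
        print(n,nm,'zmax',np.sort(z)[-3:].round(1))
        if nm=='jui':
            for lo,hi in((136,146),(114,124),(145,175)):
                Q=P[(z>lo)&(z<hi)]
                if len(Q)>5:
                    (c,rr)=cv2.minEnclosingCircle(Q[:,:2].astype(np.float32)); print(lo,len(Q),np.round(c,1),round(rr,1),Q.mean(0).round(1))
        else:
            Q=P[(z>18)]; c,rr=cv2.minEnclosingCircle(Q[:,:2].astype(np.float32)); print(len(Q),np.round(c,1),round(rr,1),Q.mean(0).round(1))
            Q=P[z>z.max()-6]; print(' top',Q.mean(0).round(1))
for nm,u,v in(('soap',378,130),('mug',263,112)):
    print(nm,Wt[v-5:v+5:4,u-5:u+5:4].round(0).reshape(-1,3).tolist())
```

```text
top large zmax [1140.4 1140.4 1140.4]
189 [360.9  68.1] 100.8 [419.  111.3  75.9]
 top [ 282.6    4.7 1140.4]
top small zmax [  53.5 1140.4 1140.4]
97 [393.1 168.5] 197.7 [494.5 304.7  59.5]
 top [ 282.6    4.7 1140.4]
top jui zmax [1140.4 1140.4 1140.4]
136 225 [ 502.5 -156.3] 87.6 [ 504.8 -166.2  139.7]
114 1795 [ 499.7 -168.1] 75.1 [ 500.7 -167.8  119.2]
145 41 [ 499.1 -167.2] 11.9 [ 499.3 -166.8  151.3]
side large zmax [693.9 693.9 693.9]
325 [393.7 507.1] 403.7 [422.5 138.   53.6]
 top [357.3 909.2 693.9]
side small zmax [693.9 693.9 693.9]
217 [429. 608.] 309.6 [498.1 329.9  44.4]
 top [357.3 909.2 693.9]
side jui zmax [693.9 693.9 693.9]
136 250 [ 503.1 -152.6] 92.8 [ 501.4 -159.6  139.9]
114 568 [ 505.3 -150.7] 93.9 [ 499.8 -166.5  120.8]
145 28 [ 498.5 -163.2] 11.6 [ 498.3 -161.6  152.4]
soap [[710.0, -355.0, 118.0], [697.0, -355.0, 150.0], [694.0, -363.0, 160.0], [699.0, -355.0, 114.0], [688.0, -358.0, 142.0], [685.0, -366.0, 150.0], [692.0, -360.0, 99.0], [686.0, -366.0, 116.0], [679.0, -372.0, 134.0]]
mug [[801.0, -7.0, 26.0], [804.0, -21.0, 21.0], [801.0, -34.0, 29.0], [796.0, -8.0, 5.0], [797.0, -21.0, 5.0], [797.0, -35.0, 5.0], [783.0, -8.0, 4.0], [781.0, -21.0, 8.0], [784.0, -35.0, 2.0]]
```

View pics/c1.png

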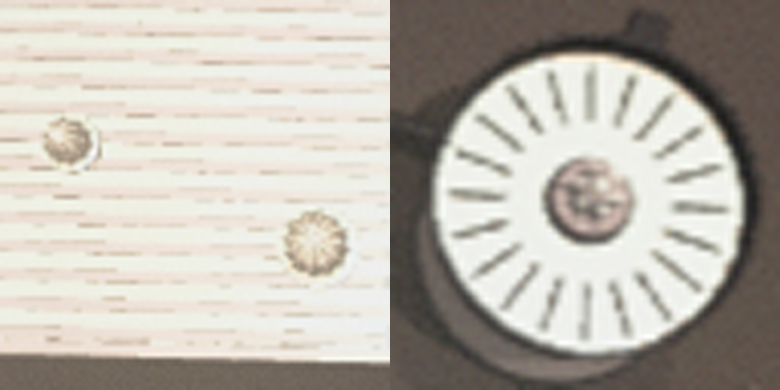

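The crop shows the large ridged white cone at top (216,220) and the clearly smaller one at (155,195), so the target is confirmed. The shaft is at (313,191), and its ribs are too small to read for angle. Next I refine the cone centre.

Run:
```python
from h import *
from scipy.optimize import least_squares
T=np.load('top.npz');S=np.load('side.npz')
for n,D,u,v,r in(('top',T,216,220,16),('side',S,278,247,20)):
    P=world(n,D['d'])[v-r:v+r,u-r:u+r].reshape(-1,3);z=P[:,2]
    P=P[(z<75)&(z>14)];P=P[np.hypot(*(P[:,:2]-np.median(P[:,:2],0)).T)<35];z=P[:,2]
    c,rr=cv2.minEnclosingCircle(P[:,:2].astype(np.float32));t=P[z>z.max()-5]
    print(n,len(P),np.round(c,1),round(rr,1),'top',t.mean(0).round(1),len(t),z.max())
    w=P[(z>14)&(z<42)]
    s=least_squares(lambda q:np.hypot(w[:,0]-q[0],w[:,1]-q[1])-23.7,np.median(P[:,:2],0),loss='soft_l1')
    print(' wall',len(w),s.x.round(1))
    for h,R in((47,23.7),(63,5)): pass
# silhouette/model check on predicted pixels
print(proj('top',[[412,110,65],[499.5,-167,158]]).round(1),proj('side',[[412,110,65],[499.5,-167,158]]).round(1))
o=bot.get_obs();print(o['tool_pos'],o['tcp_rot'])
from scipy.spatial.transform import Rotation as Ro
print(Ro.from_euler('xyz',o['tcp_rot']).as_matrix().round(3))
```

```text
top 191 [420.8 114.5] 26.1 top [420.6 115.   67.7] 6 70.08299521952037
 wall 23 [425.9 116.9]
side 344 [423.7 118.3] 24.0 top [424.3 118.9  65.5] 31 68.70645977082575
 wall 148 [424.4 114. ]
[[216.3 222.2]
 [314.4 189. ]] [[282.7 235.5]
 [263.5 155.4]]
[201.72467391 484.32547524 226.15058937] [-3.14031353e+00 -1.89095517e-04  2.74677968e+00]
[[-0.923  0.385 -0.001]
 [ 0.385  0.923 -0.001]
 [ 0.    -0.001 -1.   ]]
```

Emit:
send_rows([
  {"x":-0.1,"y":-0.075,"z":0.01,"jaw":1},
  {"x":-0.2,"y":-0.15,"z":0.02,"jaw":1},
  {"x":-0.3,"y":-0.225,"z":0.03,"jaw":1},
  {"x":-0.4,"y":-0.3,"z":0.04,"jaw":1},
  {"x":-0.5,"y":-0.375,"z":0.05,"jaw":1},
  {"x":-0.6,"y":-0.45,"z":0.06,"jaw":1},
  {"x":-0.7,"y":-0.525,"z":0.07,"jaw":1},
  {"x":-0.8,"y":-0.6,"z":0.08,"jaw":1},
  {"x":-0.863,"y":-0.638,"z":0.1,"jaw":1},
  {"x":-0.863,"y":-0.638,"z":0.1,"jaw":1},
])

```text
schema error: expected keys x, y, z, ax, ay, az, jaw
```

Emit:
send_rows([
  {"x":-0.1,"y":-0.075,"z":0.04,"jaw":1},
  {"x":-0.2,"y":-0.15,"z":0.08,"jaw":1},
  {"x":-0.3,"y":-0.225,"z":0.12,"jaw":1},
  {"x":-0.4,"y":-0.3,"z":0.16,"jaw":1},
  {"x":-0.5,"y":-0.375,"z":0.2,"jaw":1},
  {"x":-0.6,"y":-0.45,"z":0.24,"jaw":1},
  {"x":-0.7,"y":-0.525,"z":0.28,"jaw":1},
  {"x":-0.8,"y":-0.6,"z":0.32,"jaw":1},
  {"x":-0.863,"y":-0.638,"z":0.4,"jaw":1},
  {"x":-0.863,"y":-0.638,"z":0.4,"jaw":1},
])

```text
schema error: expected keys x, y, z, ax, ay, az, jaw
```

Emit:
send_rows([
  {"x":-0.1,"y":-0.075,"z":0.01,"ax":0,"ay":0,"az":0,"jaw":1},
  {"x":-0.2,"y":-0.15,"z":0.02,"ax":0,"ay":0,"az":0,"jaw":1},
  {"x":-0.3,"y":-0.225,"z":0.03,"ax":0,"ay":0,"az":0,"jaw":1},
  {"x":-0.4,"y":-0.3,"z":0.04,"ax":0,"ay":0,"az":0,"jaw":1},
  {"x":-0.5,"y":-0.375,"z":0.05,"ax":0,"ay":0,"az":0,"jaw":1},
  {"x":-0.6,"y":-0.45,"z":0.06,"ax":0,"ay":0,"az":0,"jaw":1},
  {"x":-0.7,"y":-0.525,"z":0.07,"ax":0,"ay":0,"az":0,"jaw":1},
  {"x":-0.8,"y":-0.6,"z":0.08,"ax":0,"ay":0,"az":0,"jaw":1},
  {"x":-0.863,"y":-0.638,"z":0.1,"ax":0,"ay":0,"az":0,"jaw":1},
  {"x":-0.863,"y":-0.638,"z":0.1,"ax":0,"ay":0,"az":0,"jaw":1},
])

```text
time: 1.35
tool_pos: [312.3, 300.0, 206.3]
tcp_rot: [-3.141, -0.001, 2.745]
contact_force: [-0.2, 0.3, 0.2]
grip_width: 91.7
finger_force: 0.0
```

Emit:
send_rows([
  {"x":-0.1,"y":-0.075,"z":0.04,"ax":0,"ay":0,"az":0,"jaw":1},
  {"x":-0.2,"y":-0.15,"z":0.08,"ax":0,"ay":0,"az":0,"jaw":1},
  {"x":-0.3,"y":-0.225,"z":0.12,"ax":0,"ay":0,"az":0,"jaw":1},
  {"x":-0.4,"y":-0.3,"z":0.16,"ax":0,"ay":0,"az":0,"jaw":1},
  {"x":-0.5,"y":-0.375,"z":0.2,"ax":0,"ay":0,"az":0,"jaw":1},
  {"x":-0.6,"y":-0.45,"z":0.24,"ax":0,"ay":0,"az":0,"jaw":1},
  {"x":-0.7,"y":-0.525,"z":0.28,"ax":0,"ay":0,"az":0,"jaw":1},
  {"x":-0.8,"y":-0.6,"z":0.32,"ax":0,"ay":0,"az":0,"jaw":1},
  {"x":-0.863,"y":-0.638,"z":0.4,"ax":0,"ay":0,"az":0,"jaw":1},
  {"x":-0.863,"y":-0.638,"z":0.4,"ax":0,"ay":0,"az":0,"jaw":1},
])

```text
time: 2.6
tool_pos: [422.1, 116.4, 125.9]
tcp_rot: [-3.141, -0.002, 2.746]
contact_force: [0.2, 0.6, 0.4]
grip_width: 91.8
finger_force: 0.0
```

Emit:
send_rows([
  {"x":0,"y":0,"z":0.12,"ax":0,"ay":0,"az":0,"jaw":1},
  {"x":0,"y":0,"z":0.24,"ax":0,"ay":0,"az":0,"jaw":1},
  {"x":0,"y":0,"z":0.36,"ax":0,"ay":0,"az":0,"jaw":1},
  {"x":0,"y":0,"z":0.46,"ax":0,"ay":0,"az":0,"jaw":1},
  {"x":0,"y":0,"z":0.52,"ax":0,"ay":0,"az":0,"jaw":1},
  {"x":0,"y":0,"z":0.55,"ax":0,"ay":0,"az":0,"jaw":0.6},
  {"x":0,"y":0,"z":0.55,"ax":0,"ay":0,"az":0,"jaw":0.4},
  {"x":0,"y":0,"z":0.55,"ax":0,"ay":0,"az":0,"jaw":0.2},
  {"x":0,"y":0,"z":0.55,"ax":0,"ay":0,"az":0,"jaw":0.1},
  {"x":0,"y":0,"z":0.55,"ax":0,"ay":0,"az":0,"jaw":-0.2},
])

```text
time: 3.85
tool_pos: [422.8, 116.4, 17.1]
tcp_rot: [3.141, 0.001, 2.747]
contact_force: [-0.3, 0.8, 4.0]
grip_width: 48.2
finger_force: 30.0
```

Emit:
send_rows([
  {"x":0,"y":0,"z":0,"ax":0,"ay":0,"az":0,"jaw":-1},
  {"x":0,"y":0,"z":0,"ax":0,"ay":0,"az":0,"jaw":-1},
  {"x":0,"y":0,"z":0,"ax":0,"ay":0,"az":0,"jaw":-1},
  {"x":0,"y":0,"z":0,"ax":0,"ay":0,"az":0,"jaw":-1},
  {"x":0,"y":0,"z":-0.02,"ax":0,"ay":0,"az":0,"jaw":-1},
  {"x":0,"y":0,"z":-0.06,"ax":0,"ay":0,"az":0,"jaw":-1},
  {"x":0,"y":0,"z":-0.1,"ax":0,"ay":0,"az":0,"jaw":-1},
  {"x":0,"y":0,"z":-0.14,"ax":0,"ay":0,"az":0,"jaw":-1},
  {"x":0,"y":0,"z":-0.16,"ax":0,"ay":0,"az":0,"jaw":-1},
  {"x":0,"y":0,"z":-0.16,"ax":0,"ay":0,"az":0,"jaw":-1},
])

```text
time: 5.1
tool_pos: [422.6, 116.3, 49.1]
tcp_rot: [3.141, 0.001, 2.747]
contact_force: [-0.3, 0.8, -1.1]
grip_width: 48.0
finger_force: 30.0
```

Emit:
send_rows([
  {"x":0,"y":0,"z":-0.12,"ax":0,"ay":0,"az":0,"jaw":-1},
  {"x":0,"y":0,"z":-0.25,"ax":0,"ay":0,"az":0,"jaw":-1},
  {"x":-0.05,"y":-0.06,"z":-0.4,"ax":0,"ay":0,"az":0,"jaw":-1},
  {"x":-0.1,"y":-0.13,"z":-0.55,"ax":0,"ay":0,"az":0,"jaw":-1},
  {"x":-0.17,"y":-0.22,"z":-0.65,"ax":0,"ay":0,"az":0,"jaw":-1},
  {"x":-0.25,"y":-0.32,"z":-0.75,"ax":0,"ay":0,"az":0,"jaw":-1},
  {"x":-0.33,"y":-0.42,"z":-0.78,"ax":0,"ay":0,"az":0,"jaw":-1},
  {"x":-0.4,"y":-0.51,"z":-0.78,"ax":0,"ay":0,"az":0,"jaw":-1},
  {"x":-0.45,"y":-0.576,"z":-0.78,"ax":0,"ay":0,"az":0,"jaw":-1},
  {"x":-0.45,"y":-0.576,"z":-0.78,"ax":0,"ay":0,"az":0,"jaw":-1},
])

```text
time: 6.35
tool_pos: [461.1, -25.3, 204.3]
tcp_rot: [3.142, -0.001, 2.745]
contact_force: [0.6, 0.7, -0.7]
grip_width: 47.6
finger_force: 30.0
```

Emit:
send_rows([
  {"x":-0.05,"y":-0.06,"z":0,"ax":0,"ay":0,"az":0,"jaw":-1},
  {"x":-0.1,"y":-0.13,"z":0,"ax":0,"ay":0,"az":0,"jaw":-1},
  {"x":-0.16,"y":-0.2,"z":0,"ax":0,"ay":0,"az":0,"jaw":-1},
  {"x":-0.22,"y":-0.28,"z":0,"ax":0,"ay":0,"az":0,"jaw":-1},
  {"x":-0.28,"y":-0.36,"z":0,"ax":0,"ay":0,"az":0,"jaw":-1},
  {"x":-0.34,"y":-0.44,"z":0,"ax":0,"ay":0,"az":0,"jaw":-1},
  {"x":-0.4,"y":-0.51,"z":0,"ax":0,"ay":0,"az":0,"jaw":-1},
  {"x":-0.44,"y":-0.56,"z":0,"ax":0,"ay":0,"az":0,"jaw":-1},
  {"x":-0.45,"y":-0.576,"z":0,"ax":0,"ay":0,"az":0,"jaw":-1},
  {"x":-0.45,"y":-0.576,"z":0,"ax":0,"ay":0,"az":0,"jaw":-1},
])

```text
time: 7.6
tool_pos: [499.8, -165.5, 204.6]
tcp_rot: [3.141, -0.0, 2.747]
contact_force: [0.1, 0.2, -0.7]
grip_width: 48.1
finger_force: 30.0
```

Run:
```python
from h import *
b,d=cap('side');o=bot.get_obs();print(o['tool_pos'],o['contact_force'],o['moment'],o['joint_positions'])
W=world('side',d)
print(proj('side',[[499.3,-166,158],[499.3,-166,193]]))
c=b[90:210,200:330];cv2.imwrite('pics/s2.png',cv2.resize(c,None,fx=5,fy=5,interpolation=cv2.INTER_CUBIC)[...,::-1])
```

```text
[ 499.80031918 -165.2197827   204.66492742] [-0.01554338 -0.64811619 -0.65210529] [-0.08376646  0.00387656 -0.00370724] [-4.65072262e-01  3.63546052e-01  1.55556279e+00  2.75865774e-04
  1.22285779e+00 -1.64141205e+00]
[[263.53928235 155.49844999]
 [263.54727595 145.33474903]]
```

View pics/s2.png

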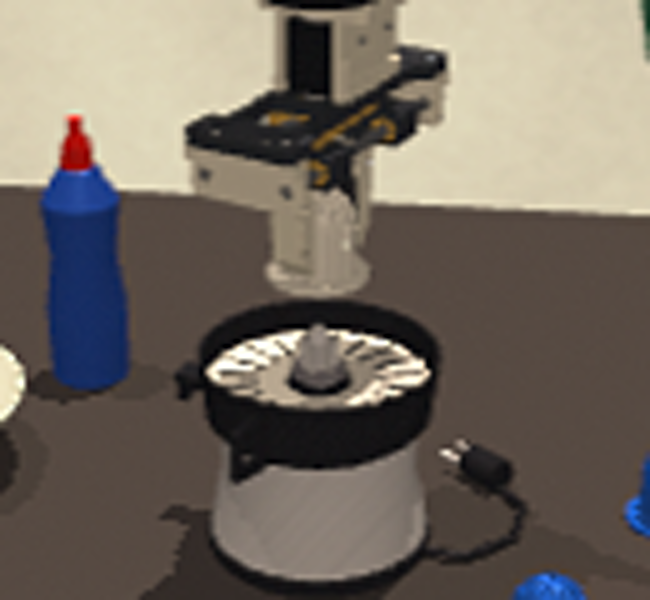

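The cone (flange centre at crop x≈318) sits directly over the shaft (x≈319), upright and clear of it. I'll go down to just above the rib tops.

Emit:
send_rows([
  {"x":0,"y":0,"z":0.05,"ax":0,"ay":0,"az":0,"jaw":-1},
  {"x":0,"y":0,"z":0.1,"ax":0,"ay":0,"az":0,"jaw":-1},
  {"x":0,"y":0,"z":0.13,"ax":0,"ay":0,"az":0,"jaw":-1},
  {"x":0,"y":0,"z":0.15,"ax":0,"ay":0,"az":0,"jaw":-1},
  {"x":0,"y":0,"z":0.17,"ax":0,"ay":0,"az":0,"jaw":-1},
  {"x":0,"y":0,"z":0.185,"ax":0,"ay":0,"az":0,"jaw":-1},
  {"x":0,"y":0,"z":0.2,"ax":0,"ay":0,"az":0,"jaw":-1},
  {"x":0,"y":0,"z":0.21,"ax":0,"ay":0,"az":0,"jaw":-1},
  {"x":0,"y":0,"z":0.215,"ax":0,"ay":0,"az":0,"jaw":-1},
  {"x":0,"y":0,"z":0.215,"ax":0,"ay":0,"az":0,"jaw":-1},
])

```text
time: 8.9
tool_pos: [500.0, -165.6, 161.7]
tcp_rot: [3.142, 0.0, 2.747]
contact_force: [0.1, 0.2, -1.4]
grip_width: 47.7
finger_force: 30.0
```

Emit:
send_rows([
  {"x":0,"y":0,"z":0.002,"ax":0,"ay":0,"az":0,"jaw":-1},
  {"x":0,"y":0,"z":0.004,"ax":0,"ay":0,"az":0,"jaw":-1},
  {"x":0,"y":0,"z":0.006,"ax":0,"ay":0,"az":0,"jaw":-1},
  {"x":0,"y":0,"z":0.008,"ax":0,"ay":0,"az":0,"jaw":-1},
  {"x":0,"y":0,"z":0.01,"ax":0,"ay":0,"az":0,"jaw":-1},
  {"x":0,"y":0,"z":0.012,"ax":0,"ay":0,"az":0,"jaw":-1},
  {"x":0,"y":0,"z":0.013,"ax":0,"ay":0,"az":0,"jaw":-1},
  {"x":0,"y":0,"z":0.013,"ax":0,"ay":0,"az":0,"jaw":-1},
  {"x":0,"y":0,"z":0.013,"ax":0,"ay":0,"az":0,"jaw":-1},
  {"x":0,"y":0,"z":0.013,"ax":0,"ay":0,"az":0,"jaw":-1},
])

```text
time: 10.15
tool_pos: [500.0, -165.6, 159.2]
tcp_rot: [3.141, 0.0, 2.747]
contact_force: [-0.3, -0.2, 4.4]
grip_width: 48.2
finger_force: 30.0
```

Emit:
send_rows([
  {"x":0,"y":0,"z":0,"ax":0,"ay":0,"az":0.03,"jaw":-1},
  {"x":0,"y":0,"z":0,"ax":0,"ay":0,"az":0.06,"jaw":-1},
  {"x":0,"y":0,"z":0,"ax":0,"ay":0,"az":0.09,"jaw":-1},
  {"x":0,"y":0,"z":0,"ax":0,"ay":0,"az":0.12,"jaw":-1},
  {"x":0,"y":0,"z":0,"ax":0,"ay":0,"az":0.15,"jaw":-1},
  {"x":0,"y":0,"z":0,"ax":0,"ay":0,"az":0.17,"jaw":-1},
  {"x":0,"y":0,"z":0,"ax":0,"ay":0,"az":0.17,"jaw":-1},
  {"x":0,"y":0,"z":0,"ax":0,"ay":0,"az":0.17,"jaw":-1},
  {"x":0,"y":0,"z":0,"ax":0,"ay":0,"az":0.17,"jaw":-1},
  {"x":0,"y":0,"z":0,"ax":0,"ay":0,"az":0.17,"jaw":-1},
])

```text
time: 11.4
tool_pos: [499.9, -165.5, 159.0]
tcp_rot: [3.141, -0.0, 2.569]
contact_force: [-0.8, 0.8, -1.2]
grip_width: 47.9
finger_force: 30.0
```

The force fell to the free-air level after a 10° turn, so the splines appear to line up. I'll test with a gentle 5 mm descent.

Emit:
send_rows([
  {"x":0,"y":0,"z":0.003,"ax":0,"ay":0,"az":0,"jaw":-1},
  {"x":0,"y":0,"z":0.006,"ax":0,"ay":0,"az":0,"jaw":-1},
  {"x":0,"y":0,"z":0.009,"ax":0,"ay":0,"az":0,"jaw":-1},
  {"x":0,"y":0,"z":0.012,"ax":0,"ay":0,"az":0,"jaw":-1},
  {"x":0,"y":0,"z":0.015,"ax":0,"ay":0,"az":0,"jaw":-1},
  {"x":0,"y":0,"z":0.018,"ax":0,"ay":0,"az":0,"jaw":-1},
  {"x":0,"y":0,"z":0.02,"ax":0,"ay":0,"az":0,"jaw":-1},
  {"x":0,"y":0,"z":0.02,"ax":0,"ay":0,"az":0,"jaw":-1},
  {"x":0,"y":0,"z":0.02,"ax":0,"ay":0,"az":0,"jaw":-1},
  {"x":0,"y":0,"z":0.02,"ax":0,"ay":0,"az":0,"jaw":-1},
])

```text
time: 12.65
tool_pos: [499.9, -165.5, 155.0]
tcp_rot: [3.141, -0.0, 2.569]
contact_force: [-0.4, 2.2, -0.7]
grip_width: 48.1
finger_force: 30.0
```

Emit:
send_rows([
  {"x":0,"y":0,"z":0.005,"ax":0,"ay":0,"az":0,"jaw":-1},
  {"x":0,"y":0,"z":0.01,"ax":0,"ay":0,"az":0,"jaw":-1},
  {"x":0,"y":0,"z":0.015,"ax":0,"ay":0,"az":0,"jaw":-1},
  {"x":0,"y":0,"z":0.02,"ax":0,"ay":0,"az":0,"jaw":-1},
  {"x":0,"y":0,"z":0.025,"ax":0,"ay":0,"az":0,"jaw":-1},
  {"x":0,"y":0,"z":0.03,"ax":0,"ay":0,"az":0,"jaw":-1},
  {"x":0,"y":0,"z":0.035,"ax":0,"ay":0,"az":0,"jaw":-1},
  {"x":0,"y":0,"z":0.04,"ax":0,"ay":0,"az":0,"jaw":-1},
  {"x":0,"y":0,"z":0.045,"ax":0,"ay":0,"az":0,"jaw":-1},
  {"x":0,"y":0,"z":0.045,"ax":0,"ay":0,"az":0,"jaw":-1},
])

```text
time: 13.9
tool_pos: [499.8, -165.5, 145.9]
tcp_rot: [3.141, -0.0, 2.569]
contact_force: [-0.4, 4.4, -0.5]
grip_width: 48.0
finger_force: 30.0
```

```bash
python3 -c "
from h import *
o=bot.get_obs();print(o['tool_pos'],o['contact_force'],o['moment'])"
```

```text
[ 499.84705196 -165.47913594  145.92457262] [-0.44811011  4.41844148 -0.54267325] [ 0.76349725  0.08680639 -0.01729863]
```

Lateral force of +4 N in y means the shaft axis lies slightly to +y of the grip. I'll shift about 1.2 mm that way and keep going down.

Emit:
send_rows([
  {"x":0.001,"y":0.002,"z":0,"ax":0,"ay":0,"az":0,"jaw":-1},
  {"x":0.003,"y":0.005,"z":0,"ax":0,"ay":0,"az":0,"jaw":-1},
  {"x":0.003,"y":0.005,"z":0.003,"ax":0,"ay":0,"az":0,"jaw":-1},
  {"x":0.003,"y":0.005,"z":0.006,"ax":0,"ay":0,"az":0,"jaw":-1},
  {"x":0.003,"y":0.005,"z":0.009,"ax":0,"ay":0,"az":0,"jaw":-1},
  {"x":0.003,"y":0.005,"z":0.012,"ax":0,"ay":0,"az":0,"jaw":-1},
  {"x":0.003,"y":0.005,"z":0.015,"ax":0,"ay":0,"az":0,"jaw":-1},
  {"x":0.003,"y":0.005,"z":0.015,"ax":0,"ay":0,"az":0,"jaw":-1},
  {"x":0.003,"y":0.005,"z":0.015,"ax":0,"ay":0,"az":0,"jaw":-1},
  {"x":0.003,"y":0.005,"z":0.015,"ax":0,"ay":0,"az":0,"jaw":-1},
])

```text
time: 15.15
tool_pos: [500.0, -164.4, 143.1]
tcp_rot: [3.141, 0.0, 2.569]
contact_force: [1.3, -0.9, -1.0]
grip_width: 47.7
finger_force: 30.0
```

```bash
python3 -c "
from h import *
o=bot.get_obs();print(o['tool_pos'],o['contact_force'],o['moment'])"
```

```text
[ 500.00995046 -164.44114733  143.13413789] [ 1.32178175 -0.90515236 -0.96901323] [-0.00436764  0.00090759 -0.00643227]
```

Emit:
send_rows([
  {"x":0,"y":0,"z":0.002,"ax":0,"ay":0,"az":0,"jaw":-1},
  {"x":0,"y":0,"z":0.004,"ax":0,"ay":0,"az":0,"jaw":-1},
  {"x":0,"y":0,"z":0.006,"ax":0,"ay":0,"az":0,"jaw":-1},
  {"x":0,"y":0,"z":0.008,"ax":0,"ay":0,"az":0,"jaw":-1},
  {"x":0,"y":0,"z":0.01,"ax":0,"ay":0,"az":0,"jaw":-1},
  {"x":0,"y":0,"z":0.01,"ax":0,"ay":0,"az":0,"jaw":-1},
  {"x":0,"y":0,"z":0.01,"ax":0,"ay":0,"az":0,"jaw":-1},
  {"x":0,"y":0,"z":0.01,"ax":0,"ay":0,"az":0,"jaw":-1},
  {"x":0,"y":0,"z":0.01,"ax":0,"ay":0,"az":0,"jaw":-1},
  {"x":0,"y":0,"z":0.01,"ax":0,"ay":0,"az":0,"jaw":-1},
])

```text
time: 16.4
tool_pos: [500.1, -164.5, 141.1]
tcp_rot: [3.142, 0.0, 2.569]
contact_force: [-1.0, 0.3, 2.8]
grip_width: 47.9
finger_force: 30.0
```

Seat contact came at z≈141.1, 18 mm below the rib-top contact, so the cone is fully home. Now I press about 6.5 mm further and hold.

Emit:
send_rows([
  {"x":0,"y":0,"z":0.005,"ax":0,"ay":0,"az":0,"jaw":-1},
  {"x":0,"y":0,"z":0.01,"ax":0,"ay":0,"az":0,"jaw":-1},
  {"x":0,"y":0,"z":0.015,"ax":0,"ay":0,"az":0,"jaw":-1},
  {"x":0,"y":0,"z":0.02,"ax":0,"ay":0,"az":0,"jaw":-1},
  {"x":0,"y":0,"z":0.025,"ax":0,"ay":0,"az":0,"jaw":-1},
  {"x":0,"y":0,"z":0.03,"ax":0,"ay":0,"az":0,"jaw":-1},
  {"x":0,"y":0,"z":0.033,"ax":0,"ay":0,"az":0,"jaw":-1},
  {"x":0,"y":0,"z":0.033,"ax":0,"ay":0,"az":0,"jaw":-1},
  {"x":0,"y":0,"z":0.033,"ax":0,"ay":0,"az":0,"jaw":-1},
  {"x":0,"y":0,"z":0.033,"ax":0,"ay":0,"az":0,"jaw":-1},
])

```text
time: 17.65
tool_pos: [500.1, -164.5, 135.0]
tcp_rot: [3.141, 0.001, 2.569]
contact_force: [-1.4, 0.2, 8.2]
grip_width: 47.8
finger_force: 30.0
```

Run:
```python
from h import *
b,d=cap('side');o=bot.get_obs();print(o['tool_pos'],o['contact_force'],o['moment'],o['grip_width'],o['dq'].round(4))
c=b[90:210,200:330];cv2.imwrite('pics/s3.png',cv2.resize(c,None,fx=5,fy=5,interpolation=cv2.INTER_CUBIC)[...,::-1])
```

```text
[ 500.11231485 -164.49675626  135.03762149] [-2.20410362  1.21605558  7.91835561] [0.0611842  0.27751723 0.00548779] 47.886304400233485 [ 0.0005 -0.0008  0.0003 -0.0002 -0.0008  0.0014]
```

View pics/s3.png

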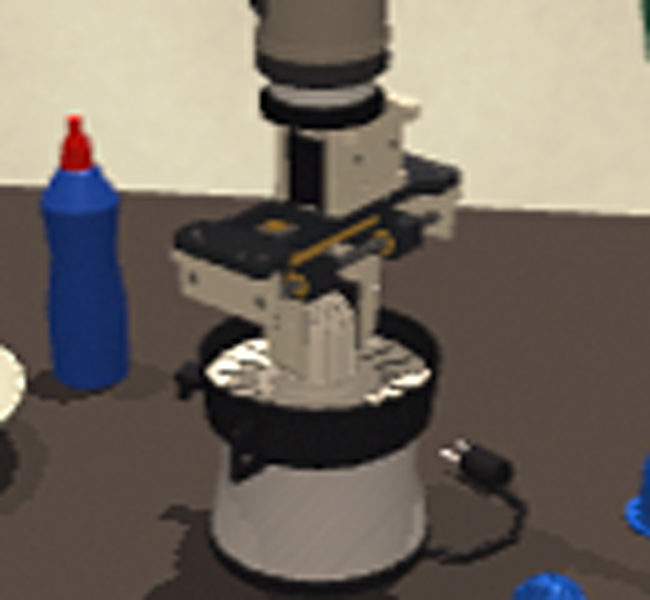

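The cone (crop ≈(325,370)) is seated low in the bowl and still gripped. It is about 6 mm down with about 9 N on it, which is past the 4 mm switch point. I'm handing in.

```bash
python3 -c "
from plant import bot
print(bot.close_job())"
```

```text
the job is handed in; nothing more can be done
None
```

The large cone is meshed and fully home on the drive shaft; by arm position and force it is pressed about 6 mm down, past the 4 mm start switch, with the arm still gripping and holding it there for your test, and nothing else was touched.

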